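# Half sole under the marking press

## Task

Push the rubber half sole along the bench, round end first, under the low bridge of the marking press until the round end touches the back stop and the sole lies straight in the press, midway between the posts. Only push it: keep it flat on the bench, never lift or tip it. Then, with the sole in place, press the plunger on top of the bridge fully down, let it spring back up, and leave everything else where it is.

Things in the scene. Friction and masses are not known exactly. Their poses are not given: they have to be found in the camera images.
- sole: Loose, stiff, flat black rubber half sole, 150 mm long (x), 76 wide (y), 10 thick, about 0.1 kg. Origin mid-length and mid-width on its underside. Own x points to its round end (half circle, radius 38, centre at x = +37 mm), which faces the press; back edge at x = -75 mm straight, sides parallel. It lies askew and off the press's line. A thin grey line crosses its top 30 mm from the back edge.
- sole_toe (a point): Foremost point of the sole's round end, at x = +75 mm in the sole's frame, at mid-thickness.
- press: Steel marking press fixed to the bench. Origin on the bench under the bridge's middle; own x is the feed direction (roughly world +y), z up. The bridge, 50 mm in x and 130 in y, top 34 mm above the bench, stands on posts at y = 50 to 65 mm either side: passage 100 mm wide, 14 high. Behind it, open from above, 10 mm high rails run from the posts to a 16 mm high back stop.
- press_stop (a point): Middle of the front face of the press's back stop, at x = +50 mm in the press's frame, 5 mm above the bench; the face is square to the press's x. The sole's round end must touch here; its back edge then stands 75 mm out in front of the bridge.
- plunger (a joint): Travel of the spring plunger on top of the bridge, in m: 0 up, 0.008 fully down (needs about 5 N straight down); springs back when let go.
- plunger_top (a point): Centre of the top of the plunger, a round aluminium cap of 30 mm diameter over the middle of the bridge, 58 mm above the bench when up, on a grey housing of 46 mm diameter whose top is 46 mm above the bench; it goes down with the cap.
- tin: Bystander: round polish tin, 76 mm diameter, 31 mm high, origin at the centre of its underside.
- hammer: Bystander: hammer lying on the bench beyond the work, about along world y.
- spool: Bystander: upright thread spool, 44 mm diameter, 50 mm high, origin at the centre of its underside.
- heel: Bystander: rubber heel block about 64 x 60 mm and 24 mm high, origin near the centre of its underside.
There are look-alikes about, which are no part of the job. Several things have the shape of the press; the one meant has the colours described above.

How it is judged:
By the outcome, as a careful person would: the job done as asked, in the order asked, and still so for the second after the job is handed in, with the robot touching nothing.
It also fails if it takes over 64 s, if anything falls off the work surface, if the arm or the gripper's body presses on something with over 40 N, if the wrist force passes 120 N, or if a joint passes its speed limit or range.

## Robot

A 6-joint arm with a two-finger parallel gripper is mounted at the origin on the work surface. World frame = base frame: x ahead of the robot, y to its left, z up, the work surface at z = 0. Lengths are in mm, angles in rad, forces in N, time in s.
With the tool pointing down it reaches from about 275 to 1000 mm from the base axis. Payload 8.4 kg.
Tool frame: the origin (TCP) lies at the very end of the fingers, on their centre line; the grasp point (between the pads) lies 19 mm behind it; z points along the fingers, y is the direction in which the jaws open and shut (so a half turn about z gives the same grasp; the last joint's range is limited). The gripper opens to 85 mm and grips with 20 to 120 N. Pads are 22 mm wide; open, the fingers measure 114 mm over their backs; the gripper's body (76 mm by 85 mm) begins 54 mm behind the grasp point. The pads swing forward as they close: fully open they stand 13 mm farther back than shut.
Start: joints at [-1.249, 0.353, 1.633, -0, 1.155, -0.002], TCP at [198.856, -592.524, 231.281] pointing down, gripper open.
Joint ranges: [-2.63, 2.63], [-0.92, 2.1], [0.06, 2.66], [-1.3, 4.44], [0, 2.69], [-3.02, 3.02]. Speed limits (rad/s): [2.22, 2.22, 2.79, 3.14, 3.14, 3.14].

## Interface

Orientations are given as [roll, pitch, yaw] about the fixed x, y, z axes, in that order (R = Rz(yaw) Ry(pitch) Rx(roll)).
In Python, from rig import readout, grab_frame, calibration, r gives the robot as it stands. The module is installed in compiled form; this text tells all that it offers.
- The arm moves only by the tool play_rows, never from a script. Its argument "rows" is a list of rows, each a list of 3 entries, a list of its own where there are three numbers: the closure in counts, from 0 (fully open) to 255 (shut), then the shift along the tool's x, y, z in cm, then the turn, a rotation vector about the tool's x, y, z in rad. In form: [[gripper, [dx, dy, dz], [rx, ry, rz]], ...]. A call has 1 to 12 rows; each row is the pose to reach, as a shift and turn from the pose commanded when the call began, along the tool's axes at that moment; what a row does not reach only later rows make up. A row lasts 1/12 s, in which the tool goes at most 41.7 mm and 7.16 degrees, less where a joint would pass 70% of its speed; a pose out of reach is approached as far as the arm can. A call with a gripper value outside its range is refused whole. The fingers move at their own pace and stop on an object; "squeeze" is the grip in N (left out, the last holds). Time passes only in rows, so rows that repeat a pose let the fingers close. It gives the time, the measured TCP pose, the force and the opening at its end, in the units of the state.
- readout.sense(): the state, without advancing time (a new reading comes with each control period).
- grab_frame(name): name is "scene" or "top"; returns (picture, depth): 420x560x3 uint8, red, green, blue; 420x560 float32, mm along the optical axis (not along the pixel's ray), 0 where there is no reading.
- calibration(name): a dict with "vfov" (degrees; the focal length in pixels is half the picture's height over the tangent of half this angle, whatever the lens; pixels are square), "cx", "cy" (the principal point, pixels), "cam_to_world" (4x4, takes a point from camera to world coordinates). Camera axes: x right, y down, z forward; pixel columns grow to the right and rows downward; lengths in mm; the calibration is good to about 2 mm. A picture is of the moment at which its call begins. calibration takes no time and is no camera call.
- r.sign_off(): hands the job in, once; it reports no verdict.
The state is a dict: "clock": time; "qpos": joint angles; "qvel": joint speeds; "joint_efforts": joint torques, N m; "eef_pos": TCP position; "tcp_rot": TCP orientation; "contact_force": force on the tool from outside, world axes, zero at the start; "wrist_torque": the same for the moment, N m; "opening": opening from 0.0 (shut) to 1.0 (fully open).
Only numpy, scipy, OpenCV 4.12 (cv2) and the standard library are available. Lean on these libraries where they do the work, as an engineer would, in place of code of your own. Each camera call takes 0.05 s, during which the arm holds its last target.

## Working session

There is one attempt and no reset: what is moved stays moved. The work goes in short steps, Python scripts to look and compute and a tool call to move; the robot and the scene stay as the last step left them, time stands still between calls to the robot, and variables do not carry over. Pictures are saved under pics/ and viewed, and the job is handed in when it is done.

Besides the shell and the picture viewer there is one more tool, called after "Call:" as name([rows], argument=value, ...), one row to a line, values as JSON. play_rows: Moves the arm, as the interface text tells. Its arguments: {"type":"object","properties":{"rows":{"type":"array"},"squeeze":{"type":"number"}},"required":["rows"]}

```bash
mkdir -p pics; cat > h.py <<'E'
import numpy as np, cv2
from rig import readout, grab_frame, calibration, r
def K(name):
    c=calibration(name); f=210/np.tan(np.radians(c["vfov"])/2); return f,c["cx"],c["cy"],np.array(c["cam_to_world"])
def ray(name,px,z):
    f,cx,cy,T=K(name); px=np.atleast_2d(px).astype(float)
    d=np.c_[(px[:,0]-cx)/f,(px[:,1]-cy)/f,np.ones(len(px))]@T[:3,:3].T
    o=T[:3,3]; t=(z-o[2])/d[:,2]; return o+d*t[:,None]
def proj(name,P):
    f,cx,cy,T=K(name); P=np.atleast_2d(P); q=(P-T[:3,3])@T[:3,:3]
    return np.c_[f*q[:,0]/q[:,2]+cx,f*q[:,1]/q[:,2]+cy]
E
python3 - <<'E'
from h import *
for n in("scene","top"):
    p,d=grab_frame(n); np.savez(f"pics/{n}0.npz",p=p,d=d)
    cv2.imwrite(f"pics/{n}0.png",p[:,:,::-1]); print(calibration(n))
print(readout.sense())
E
```

```text
{'vfov': 43.583102600864486, 'cx': 275.20179705518547, 'cy': 210.78820404629812, 'cam_to_world': array([[-4.35820341e-01,  6.98473812e-01, -5.67622202e-01,
         1.26106309e+03],
       [ 9.00027092e-01,  3.40630704e-01, -2.71885925e-01,
         3.56407843e+02],
       [ 3.44435167e-03, -6.29368777e-01, -7.77099144e-01,
         1.07704527e+03],
       [ 0.00000000e+00,  0.00000000e+00,  0.00000000e+00,
         1.00000000e+00]])}
{'vfov': 52.07611285649847, 'cx': 280.3202633521617, 'cy': 213.54113074411055, 'cam_to_world': array([[ 1.43802302e-02, -9.96103915e-01,  8.70068958e-02,
         4.63735902e+02],
       [-9.99464835e-01, -1.68763901e-02, -2.80219611e-02,
         1.55712794e+01],
       [ 2.93811475e-02, -8.65573705e-02, -9.95813522e-01,
         1.13657903e+03],
       [ 0.00000000e+00,  0.00000000e+00,  0.00000000e+00,
         1.00000000e+00]])}
{'clock': 0.1, 'qpos': array([-1.24936084e+00,  3.53585937e-01,  1.63406897e+00, -8.05736834e-06,
        1.15520688e+00, -2.36808445e-03]), 'qvel': array([ 0.00071476, -0.00164579, -0.00156239, -0.00143314,  0.00077289,
        0.00120413]), 'joint_efforts': array([ 1.67610964e-03, -6.06357408e+01, -3.42816532e+01,  1.19061319e-04,
        3.84337021e-03,  5.81263208e-06]), 'eef_pos': array([ 198.73807866, -592.10107475,  230.62841669]), 'tcp_rot': array([-3.14032351e+00,  4.36194712e-06,  3.23806834e-01]), 'contact_force': array([-0.44984343,  0.01961663,  0.26552307]), 'wrist_torque': array([ 0.0220263 , -0.00327701, -0.00624278]), 'opening': 1.0037291041542915}
```

```bash
ls -la .
```

```text
total 16
drwxr-xr-x  3 agent agent 4096 Dec  7 06:07 .
drwxr-xr-x 23 root  root  4096 Dec  7 06:06 ..
-rw-r--r--  1 agent agent  550 Dec  7 06:07 h.py
drwxr-xr-x  2 agent agent 4096 Dec  7 06:07 pics
```

View pics/scene0.png

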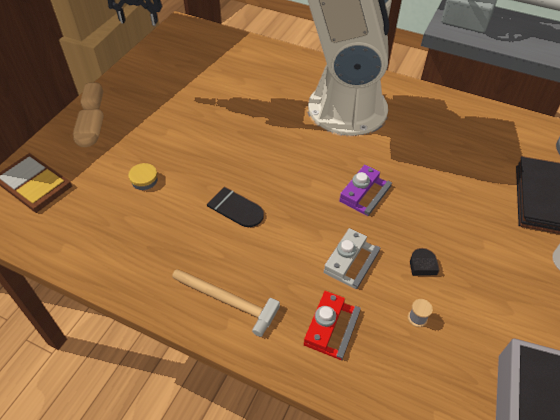

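View pics/top0.png

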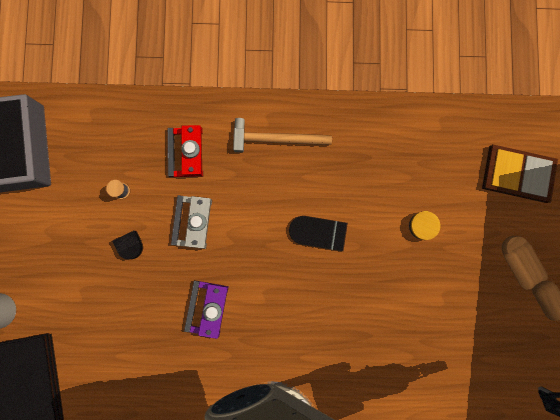

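The scene view shows the sole at about (237,207), with the grey press at (350,255) between purple and red look-alikes. In the top view, the sole is at (318,233) with its toe to the left, the grey press is at (192,222), and the tin is at (425,225), behind the sole.

```bash
python3 - <<'E'
from h import *
a=np.load("pics/top0.npz")['p']; b=np.load("pics/scene0.npz")['p']
c1=cv2.resize(a[185:265,160:360],None,fx=4,fy=4,interpolation=cv2.INTER_CUBIC)
c2=cv2.resize(b[160:300,200:400],None,fx=4,fy=4,interpolation=cv2.INTER_CUBIC)
cv2.imwrite("pics/c1.png",c1[:,:,::-1]);cv2.imwrite("pics/c2.png",c2[:,:,::-1])
# sole
for n,p,roi in(("top",a,(280,200,360,265)),("scene",b,(200,175,275,240))):
    x0,y0,x1,y1=roi; s=p[y0:y1,x0:x1].astype(int)
    hsv=cv2.cvtColor(p[y0:y1,x0:x1],cv2.COLOR_RGB2HSV)
    m=((s.max(2)<60)|((hsv[...,1]<60)&(s.max(2)<200))).astype(np.uint8)
    m=cv2.morphologyEx(m,cv2.MORPH_CLOSE,np.ones((3,3)))
    cs,_=cv2.findContours(m,cv2.RETR_EXTERNAL,cv2.CHAIN_APPROX_NONE); c=max(cs,key=cv2.contourArea).reshape(-1,2)+[x0,y0]
    P=ray(n,c,5)[:,:2].astype(np.float32)
    print(n,cv2.contourArea(c),cv2.minAreaRect(P))
    M=cv2.moments(P); print(M['m10']/M['m00'],M['m01']/M['m00'],M['m00'])
E
```

```text
top 1460.5 ((514.4790649414062, -112.99623107910156), (148.81509399414062, 76.05809783935547), 81.4769515991211)
514.335234667019 -116.08613716275208 10211.948737896804
scene 1176.5 ((513.7904663085938, -111.82035064697266), (151.0657196044922, 78.81260681152344), 80.98575592041016)
513.672058271346 -116.43087255902093 10576.610515802226
```

View pics/c1.png

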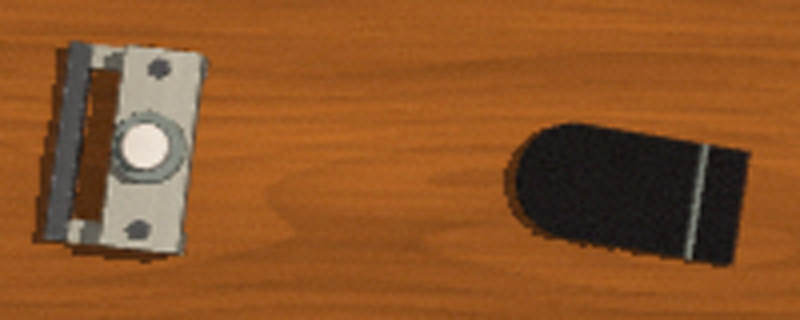

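View pics/c2.png

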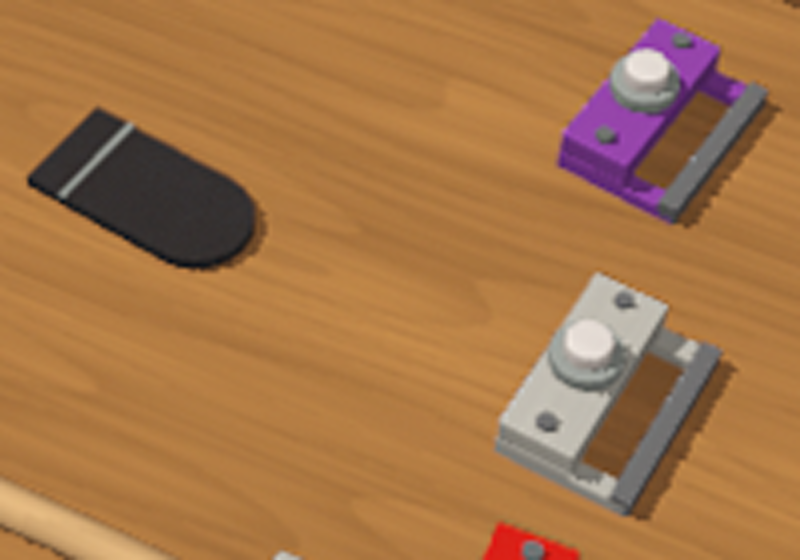

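```bash
python3 - <<'E'
from h import *
def px(l,x0,y0): return (np.array(l)+.5)/4-.5+[x0,y0]
T=lambda l:px(l,160,185); S=lambda l:px(l,200,160)
for n,F,br,st,cap in(("top",T,[(123,46),(207,58),(183,255),(101,243)],[(70,41),(92,43),(67,243),(45,242)],[(145,146)]),
  ("scene",S,[(598,273),(668,308),(572,463),(499,440)],[(709,345),(720,352),(632,507),(615,500)],[(589,339)])):
    B=ray(n,F(br),34)[:,:2]; s=ray(n,F(st),16)[:,:2]; c=ray(n,F(cap),58)[:,:2]
    print(n,"bridge",B.mean(0),B.round(0).tolist(),"cap",c,"stop",s.round(0).tolist())
    print(np.linalg.norm(np.diff(B,axis=0),axis=1))
    for A in(B,s):
        for i,j in((3,0),(2,1)):
            v=(A[j]-A[i]); print(v, np.degrees(np.arctan2(v[1],v[0])),end=' ')
    print()
a=np.load("pics/top0.npz")['p']; b=np.load("pics/scene0.npz")['p']
# mask-based bridge + cap
for n,p,(x0,y0,x1,y1) in(("top",a,(165,190,215,255)),("scene",b,(315,220,385,292))):
    h=cv2.cvtColor(p[y0:y1,x0:x1],cv2.COLOR_RGB2HSV)
    for nm,m,z in(("cap",(h[...,2]>225)&(h[...,1]<40),58),("bridge+cap",(h[...,1]<45)&(h[...,2]>165),34)):
        cs,_=cv2.findContours(m.astype(np.uint8),cv2.RETR_EXTERNAL,cv2.CHAIN_APPROX_NONE); c=max(cs,key=cv2.contourArea).reshape(-1,2)+[x0,y0]
        print(n,nm,cv2.minAreaRect(ray(n,c,z)[:,:2].astype(np.float32)))
E
```

```text
top bridge [534.47769723 194.73366388] [[601.0, 216.0], [594.0, 162.0], [468.0, 174.0], [475.0, 226.0]] cap [[535.35389367 196.24579535]] stop [[606.0, 254.0], [605.0, 240.0], [475.0, 251.0], [475.0, 266.0]]
[ 54.35548332 126.93822604  52.5519227 ]
[126.35001434  -9.81605439] -4.442350502570653 [126.40329346 -11.64133293] -5.2619119182551 [130.95996163 -11.4480997 ] -4.995913310321548 [130.34094722 -11.62332808] -5.095947834090978 
scene bridge [538.68834163 199.76828806] [[468.0, 181.0], [474.0, 229.0], [604.0, 217.0], [608.0, 172.0]] cap [[534.48621128 197.60881655]] stop [[476.0, 259.0], [478.0, 267.0], [606.0, 257.0], [606.0, 246.0]]
[ 48.74900799 130.7811711   44.38296364]
[-140.61606614    8.47968927] 176.54902344008363 [-130.17331437   12.59455993] 174.4737059493328 [-129.37692028   13.337114  ] 174.1143245315633 [-127.42648285   10.58068779] 175.25341009297506 
top cap ((535.6463012695312, 197.1849365234375), (25.144800186157227, 22.390666961669922), 1.746693730354309)
top bridge+cap ((570.9110107421875, 192.91065979003906), (47.80927658081055, 56.622459411621094), 84.11345672607422)
scene cap ((535.1580200195312, 196.9407501220703), (20.99747657775879, 21.357955932617188), 21.260133743286133)
scene bridge+cap ((508.4622802734375, 200.3936309814453), (48.04640197753906, 76.73058319091797), 84.72265625)
```

```bash
cat >> h.py <<'E'
from scipy.spatial.transform import Rotation as Ro
def rel(xyz,yaw,base=None):
    "shift cm / turn rad from the base pose (pos,yaw; ideal tool-down) to target"
    if base is None:
        s=readout.sense(); p=s["eef_pos"]; y0=s["tcp_rot"][2]
    else: p,y0=np.array(base[:3]),base[3]
    R0=Ro.from_euler('xyz',[np.pi,0,y0]); R1=Ro.from_euler('xyz',[np.pi,0,yaw])
    return (R0.inv().apply(np.array(xyz)-p)/10).round(2).tolist(),(R0.inv()*R1).as_rotvec().round(4).tolist()
E
python3 - <<'E'
from h import *
print(rel([499,-212,60],np.radians(81.3),(198.856,-592.524,231.281,.3238)))
print(ray("top",[425,225],31),ray("top",[188,140],10))
E
```

```text
([40.56, -26.53, 17.13], [0.0, 0.0, -1.0952])
[[ 536.78154309 -392.63891832   31.        ]] [[753.95338701 231.83423171  10.        ]]
```

Call:
play_rows([
  [110,[20,-13,6],[0,0,-0.5]],
  [110,[40.56,-26.53,15.1],[0,0,-1.095]],
  [110,[40.56,-26.53,15.1],[0,0,-1.095]],
  [110,[40.56,-26.53,15.1],[0,0,-1.095]],
  [110,[40.56,-26.53,15.1],[0,0,-1.095]],
  [110,[40.56,-26.53,15.1],[0,0,-1.095]],
  [110,[40.56,-26.53,17.1],[0,0,-1.095]],
  [110,[40.56,-26.53,17.1],[0,0,-1.095]],
  [110,[40.56,-26.53,17.1],[0,0,-1.095]],
  [110,[40.56,-26.53,17.1],[0,0,-1.095]],
  [110,[40.56,-26.53,17.1],[0,0,-1.095]],
  [110,[40.56,-26.53,17.1],[0,0,-1.095]],
], squeeze=20)

```text
clock: 1.1
eef_pos: [491.4, -220.7, 64.8]
tcp_rot: [-3.141, -0.0, 1.419]
contact_force: [0.1, -1.2, -0.2]
opening: 0.57
```

Call:
play_rows([
  [110,[0,0,0],[0,0,0]],
  [110,[0,0,0],[0,0,0]],
  [110,[0,0,0],[0,0,0]],
])

```text
clock: 1.35
eef_pos: [490.4, -222.4, 65.4]
tcp_rot: [-3.141, -0.0, 1.42]
contact_force: [-0.5, -0.1, -0.3]
opening: 0.573
```

```bash
python3 - <<'E'
from h import *
s=readout.sense(); print(s)
for n in("scene","top"):
    p,d=grab_frame(n); np.savez(f"pics/{n}1.npz",p=p,d=d)
    c=proj(n,s["eef_pos"])[0]; print(n,c)
    x,y=np.clip(c.astype(int),[90,70],[470,350]); cv2.imwrite(f"pics/{n}1.png",cv2.resize(p[y-70:y+70,x-90:x+90,::-1],None,fx=4,fy=4))
E
```

```text
{'clock': 1.35, 'qpos': array([-4.28362674e-01,  4.40416571e-01,  1.94517225e+00, -3.15008849e-04,
        7.56827500e-01, -2.77259658e-01]), 'qvel': array([-0.02997613, -0.01467791,  0.00018848, -0.00200634,  0.0010383 ,
        0.00035365]), 'joint_efforts': array([ 1.66500673e+00, -5.51003909e+01, -2.35659903e+01,  8.62259720e-02,
       -2.29870324e-02,  4.78287810e-02]), 'eef_pos': array([ 490.38611536, -222.36280159,   65.4121581 ]), 'tcp_rot': array([-3.14074126e+00, -1.76137385e-05,  1.41992241e+00]), 'contact_force': array([-0.45349254, -0.14819019, -0.25374934]), 'wrist_torque': array([-0.01468381, -0.02013387, -0.05656948]), 'opening': 0.572957016856892}
scene [203.49705614 173.22574068]
top [362.92506781 241.58776259]
```

View pics/scene1.png

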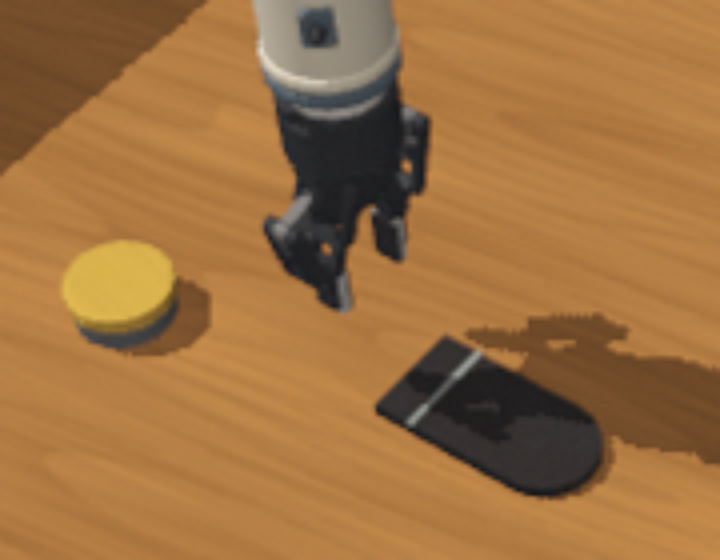

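View pics/top1.png

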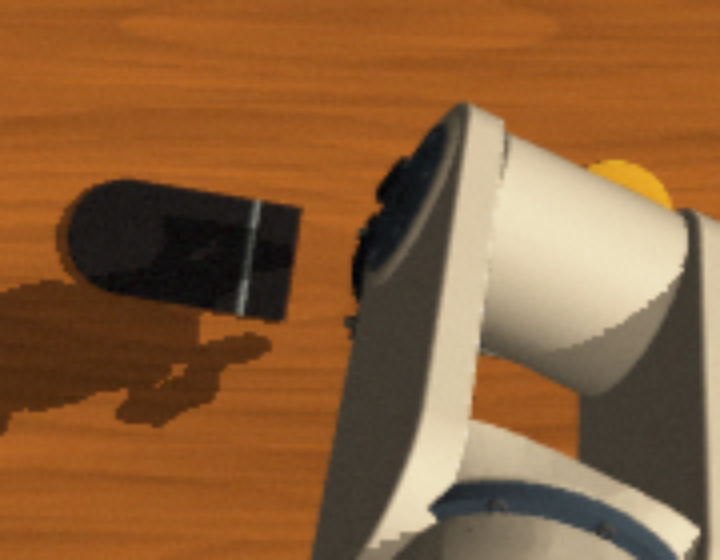

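The fingers hang behind the sole's back edge. In the scene crop, the near fingertip is at (340,300) and the back edge at about (410,375). They are clear of the tin. Next I descend.

```bash
python3 - <<'E'
from h import *
print(rel([499,-213,12],np.radians(81.3)))
E
```

```text
([1.16, 0.71, 5.4], [0.0, 0.0, -0.0012])
```

Call:
play_rows([
  [130,[1.1,0.7,2.7],[0,0,0]],
  [130,[1.1,0.7,5.2],[0,0,0]],
  [130,[1.1,0.7,5.4],[0,0,0]],
  [130,[1.1,0.7,5.4],[0,0,0]],
  [130,[1.1,0.7,5.4],[0,0,0]],
  [130,[1.1,0.7,5.4],[0,0,0]],
])

```text
clock: 1.95
eef_pos: [499.8, -213.7, 13.0]
tcp_rot: [3.14, 0.001, 1.418]
contact_force: [-0.6, -0.2, 1.5]
opening: 0.488
```

Call:
play_rows([
  [130,[0,0,0.3],[0,0,0]],
  [130,[0,0,0.6],[0,0,0]],
  [130,[0,0,0.8],[0,0,0]],
  [130,[0,0,0.8],[0,0,0]],
])

```text
clock: 2.28
eef_pos: [499.1, -212.6, 3.5]
tcp_rot: [-3.141, -0.0, 1.419]
contact_force: [-1.8, -0.9, -0.1]
opening: 0.491
```

Call:
play_rows([
  [130,[0,0,0.1],[0,0,0]],
  [130,[0,0,0.2],[0,0,0]],
  [130,[0,0,0.2],[0,0,0]],
])

```text
clock: 2.53
eef_pos: [499.1, -212.6, 1.4]
tcp_rot: [-3.141, -0.0, 1.419]
contact_force: [-0.5, 0.2, -0.1]
opening: 0.494
```

```bash
python3 - <<'E'
from h import *
s=readout.sense(); print(s["eef_pos"],s["contact_force"])
for n in("scene",):
    p,d=grab_frame(n)
    c=proj(n,s["eef_pos"])[0]; print(n,c)
    x,y=np.clip(c.astype(int),[60,45],[470,350]); cv2.imwrite(f"pics/{n}2.png",cv2.resize(p[y-45:y+45,x-60:x+60,::-1],None,fx=6,fy=6))
E
```

```text
[ 499.14744862 -212.58128284    1.42250231] [-0.5006066   0.21636183 -0.08538724]
scene [207.37684709 192.6907194 ]
```

View pics/scene2.png

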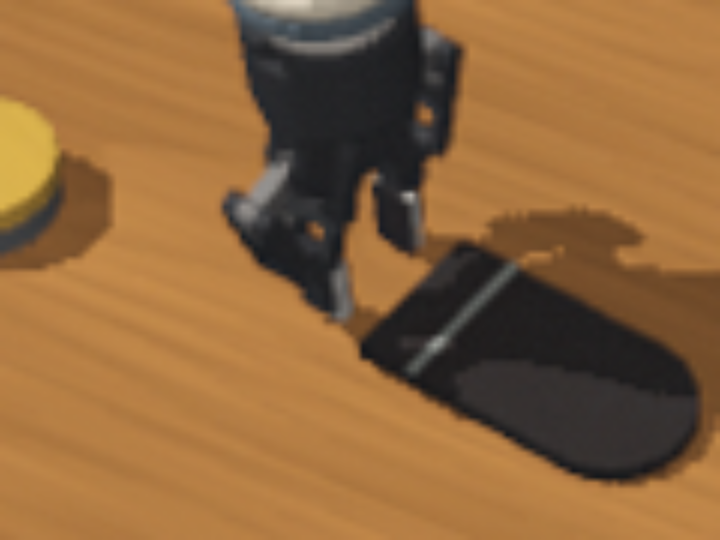

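Call:
play_rows([
  [130,[0,0,0.1],[0,0,0]],
  [130,[0,0,0.2],[0,0,0]],
  [130,[0,0,0.2],[0,0,0]],
  [130,[0,0,0.2],[0,0,0]],
])

```text
clock: 2.92
eef_pos: [499.2, -212.7, -0.5]
tcp_rot: [-3.141, -0.0, 1.419]
contact_force: [-0.3, -1.0, -0.3]
opening: 0.491
```

Call:
play_rows([
  [130,[0,0,0.1],[0,0,0]],
  [130,[0,0,0.1],[0,0,0]],
  [130,[0,0,0.1],[0,0,0]],
])

```text
clock: 3.17
eef_pos: [499.2, -212.7, -1.4]
tcp_rot: [-3.141, -0.0, 1.419]
contact_force: [0.2, 0.7, -0.9]
opening: 0.492
```

Call:
play_rows([
  [130,[0,0,0.1],[0,0,0]],
  [130,[0,0,0.1],[0,0,0]],
  [130,[0,0,0.1],[0,0,0]],
])

```text
clock: 3.42
eef_pos: [499.3, -212.7, -1.7]
tcp_rot: [3.141, 0.0, 1.419]
contact_force: [-2.5, 1.8, 10.1]
opening: 0.493
```

The fingertips touched the bench at TCP z ≈ -1.5. I raise them about 3 mm and plan the push.

```bash
python3 - <<'E'
from h import *
b=(499.3,-212.7,1.6,1.419)
for x,y,a in((501.3,-197.5,81.3),(508.4,-115.3,83.2),):
    print(rel([x,y,1.6],np.radians(a),b))
print(rel([515.4,-33.1,1.6],np.radians(85),(508.4,-115.3,1.6,np.radians(83.2))))
E
```

```text
([1.53, -0.03, -0.0], [0.0, -0.0, 0.0])
([9.77, -0.57, -0.0], [0.0, 0.0, -0.0331])
([8.25, -0.28, -0.0], [0.0, 0.0, -0.0314])
```

Call:
play_rows([
  [130,[0,0,-0.4],[0,0,0]],
  [130,[0.8,0,-0.4],[0,0,0]],
  [130,[1.5,-0.03,-0.4],[0,0,0]],
  [130,[2.4,-0.09,-0.4],[0,0,-0.004]],
  [130,[3.3,-0.15,-0.4],[0,0,-0.007]],
  [130,[4.2,-0.21,-0.4],[0,0,-0.011]],
  [130,[5.1,-0.27,-0.4],[0,0,-0.015]],
  [130,[6.0,-0.33,-0.4],[0,0,-0.018]],
  [130,[7.0,-0.39,-0.4],[0,0,-0.022]],
  [130,[8.0,-0.45,-0.4],[0,0,-0.026]],
  [130,[9.0,-0.52,-0.4],[0,0,-0.03]],
  [130,[9.8,-0.57,-0.4],[0,0,-0.033]],
])

```text
clock: 4.42
eef_pos: [508.4, -113.7, 1.6]
tcp_rot: [-3.141, -0.0, 1.453]
contact_force: [-0.5, -0.9, -0.8]
opening: 0.494
```

```bash
python3 - <<'E'
from h import *
s=readout.sense(); print(s["eef_pos"],s["contact_force"],s["tcp_rot"])
for n in("scene","top"):
    p,d=grab_frame(n); np.savez(f"pics/{n}3.npz",p=p,d=d)
    c=proj(n,s["eef_pos"])[0]; print(n,c)
    x,y=np.clip(c.astype(int),[80,60],[470,350]); cv2.imwrite(f"pics/{n}3.png",cv2.resize(p[y-60:y+60,x-80:x+80,::-1],None,fx=4,fy=4))
E
```

```text
[ 508.4216507  -113.67168901    1.58187802] [-0.45136128 -0.89560149 -0.7806063 ] [-3.14135969e+00 -9.05840421e-05  1.45260125e+00]
scene [237.89769984 207.4039105 ]
top [316.76578603 234.6643948 ]
```

View pics/scene3.png

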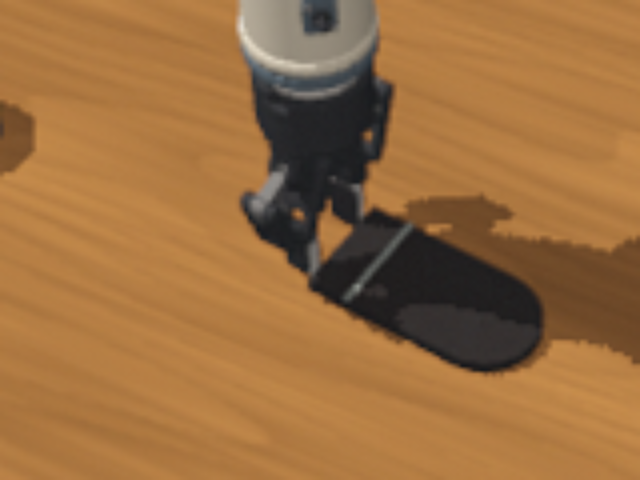

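View pics/top3.png

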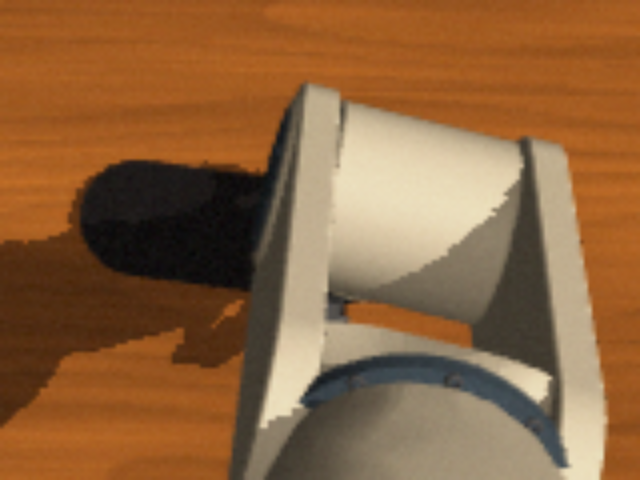

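The sole is flat and moves with the two fingertips on its back edge (scene crop, edge from (312,280) to (372,212)). I continue to the waypoint in front of the press.

Call:
play_rows([
  [130,[0.7,-0.02,0],[0,0,-0.003]],
  [130,[1.4,-0.05,0],[0,0,-0.005]],
  [130,[2.1,-0.07,0],[0,0,-0.008]],
  [130,[2.8,-0.1,0],[0,0,-0.011]],
  [130,[3.5,-0.12,0],[0,0,-0.013]],
  [130,[4.2,-0.15,0],[0,0,-0.016]],
  [130,[4.9,-0.17,0],[0,0,-0.019]],
  [130,[5.6,-0.2,0],[0,0,-0.022]],
  [130,[6.4,-0.22,0],[0,0,-0.025]],
  [130,[7.1,-0.25,0],[0,0,-0.028]],
  [130,[7.8,-0.27,0],[0,0,-0.031]],
  [130,[8.1,-0.28,0],[0,0,-0.031]],
])

```text
clock: 5.52
eef_pos: [515.4, -33.2, 1.6]
tcp_rot: [-3.142, -0.0, 1.484]
contact_force: [0.5, -1.0, 0.7]
opening: 0.491
```

Call:
play_rows([
  [130,[-1,0,0],[0,0,0]],
  [130,[-4,0,0],[0,0,0]],
  [130,[-8,0,-1],[0,0,0]],
  [130,[-12,0,-1],[0,0,0]],
  [130,[-13,0,-1],[0,0,0]],
  [130,[-13,0,-1],[0,0,0]],
])

```text
clock: 6.02
eef_pos: [503.6, -166.9, 11.8]
tcp_rot: [3.141, 0.0, 1.479]
contact_force: [-1.1, 0.9, 0.5]
opening: 0.488
```

```bash
cat >> h.py <<'E'
def sole(n,p,roi):
    x0,y0,x1,y1=roi; s=p[y0:y1,x0:x1].astype(int); hsv=cv2.cvtColor(p[y0:y1,x0:x1],cv2.COLOR_RGB2HSV)
    m=((s.max(2)<55)&(hsv[...,1]<110)|((hsv[...,1]<60)&(s.max(2)<200))).astype(np.uint8)
    m=cv2.morphologyEx(m,cv2.MORPH_CLOSE,np.ones((3,3)))
    cs,_=cv2.findContours(m,cv2.RETR_EXTERNAL,cv2.CHAIN_APPROX_NONE); c=max(cs,key=cv2.contourArea).reshape(-1,2)+[x0,y0]
    return c
E
python3 - <<'E'
from h import *
s=readout.sense(); print(s["eef_pos"],s["contact_force"],s["tcp_rot"])
for n in("scene","top"):
    p,d=grab_frame(n); np.savez(f"pics/{n}4.npz",p=p,d=d)
    c=proj(n,[520,50,5])[0]; print(n,c)
    x,y=c.astype(int); q=cv2.resize(p[y-60:y+60,x-90:x+90,::-1],None,fx=4,fy=4)
    c=sole(n,p,(x-45,y-40,x+45,y+40)); print(cv2.minAreaRect(ray(n,c,5)[:,:2].astype(np.float32)))
    cv2.polylines(q,[((c-[x-90,y-60])*4+2).reshape(-1,1,2)],True,(0,255,0),1); cv2.imwrite(f"pics/{n}4.png",q)
E
```

```text
[ 503.64177765 -166.93749824   11.78945237] [-1.06809854  0.86282434  0.51951587] [3.14077719e+00 4.36970786e-04 1.47897094e+00]
scene [292.29198431 231.50217641]
((521.4515380859375, 53.57647705078125), (149.7549285888672, 79.6924819946289), 85.63594818115234)
top [254.90931089 229.24826912]
((523.7791137695312, 53.65766525268555), (146.48333740234375, 74.3527603149414), 85.33712768554688)
```

View pics/scene4.png

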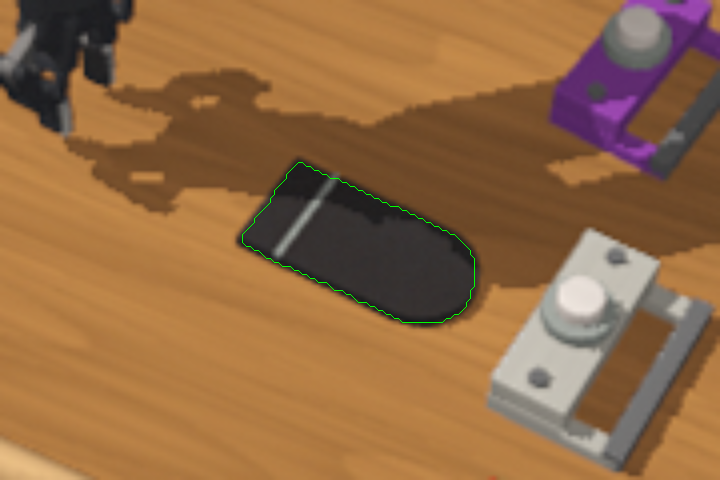

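View pics/top4.png

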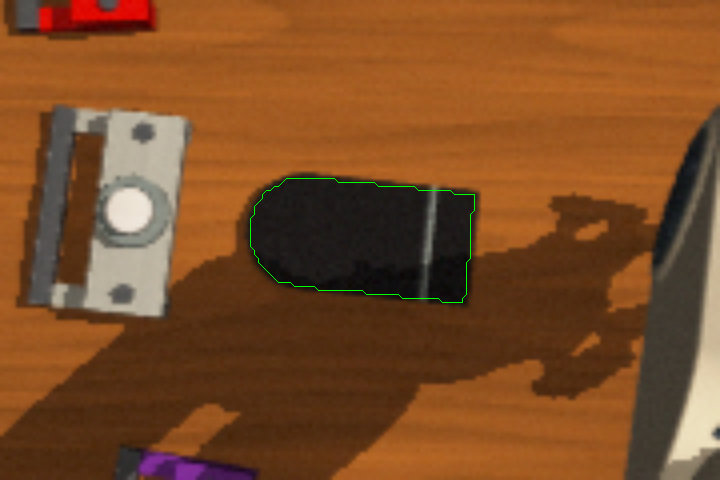

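```bash
python3 - <<'E'
from h import *
def fit(P):
    vx,vy,x,y=cv2.fitLine(P.astype(np.float32),cv2.DIST_HUBER,0,.01,.01).ravel()
    return np.degrees(np.arctan(vy/vx)),x,y
for k in(0,4):
  for n in("top","scene"):
    p=np.load(f"pics/{n}{k}.npz")['p']; g=cv2.cvtColor(p,cv2.COLOR_RGB2LAB).astype(float)
    sat=cv2.GaussianBlur(cv2.cvtColor(p,cv2.COLOR_RGB2HSV)[...,1],(0,0),.7).astype(float)
    # edge points: for lines swept along press y at nominal pose, find sat crossing along u
    o=np.array([535.5,197]);u=np.array([.0872,.9962]);v=np.array([-.9962,.0872])
    for nm,z,s0,rng in(("bridge front",34,-25,range(-55,56,4)),("bridge back",34,25,list(range(-46,-26,3))+list(range(27,47,3))),("stop front",16,50,range(-44,45,4)),("stop back",16,64,range(-55,56,4))):
        pts=[]
        for t in rng:
            ss=np.arange(-9,9.01,.5); W=np.c_[o+np.outer(s0+ss,u)+t*v,np.full(len(ss),z)]
            q=proj(n,W).astype(np.float32)
            val=cv2.remap(sat.astype(np.float32),q[:,0].reshape(1,-1),q[:,1].reshape(1,-1),cv2.INTER_LINEAR).ravel()
            gr=np.abs(np.gradient(cv2.GaussianBlur(val.reshape(1,-1),(0,0),1.5).ravel())); i=gr.argmax()
            if 1<i<len(ss)-2: pts.append(W[i,:2])
        pts=np.array(pts)
        if len(pts)>5:
            a,x,y=fit(pts); rel_=(pts-o)@u
            print(k,n,nm,len(pts),"ang %.2f"%a,"x_press med %.1f sd %.1f"%(np.median(rel_),rel_.std()))
E
```

```text
0 top bridge front 28 ang -5.84 x_press med -27.3 sd 1.0
0 top bridge back 14 ang -5.67 x_press med 25.5 sd 0.6
0 top stop front 23 ang -5.46 x_press med 47.5 sd 0.7
0 top stop back 28 ang -5.63 x_press med 63.5 sd 0.6
0 scene bridge front 28 ang -5.78 x_press med -24.5 sd 0.6
0 scene bridge back 14 ang -5.17 x_press med 28.5 sd 2.1
0 scene stop front 23 ang -5.69 x_press med 50.5 sd 0.5
0 scene stop back 28 ang -5.40 x_press med 66.5 sd 0.4
4 top bridge front 28 ang -5.84 x_press med -27.0 sd 0.9
4 top bridge back 14 ang -5.60 x_press med 25.5 sd 0.6
4 top stop front 23 ang -5.55 x_press med 47.5 sd 0.6
4 top stop back 28 ang -5.61 x_press med 63.5 sd 0.6
4 scene bridge front 28 ang -5.36 x_press med -25.0 sd 0.4
4 scene bridge back 14 ang -4.86 x_press med 28.5 sd 2.1
4 scene stop front 23 ang -5.49 x_press med 50.5 sd 0.5
4 scene stop back 28 ang -5.40 x_press med 66.5 sd 0.4
```

```bash
cat >> h.py <<'E'
def edge(n,img,o,along,across,s0,z,rng,half=9):
    "edge points near o+across*s0, swept along 'along'"
    pts=[]
    for t in rng:
        ss=np.arange(-half,half+.01,.5); W=np.c_[o+np.outer(s0+ss,across)+t*along,np.full(len(ss),z)]
        q=proj(n,W).astype(np.float32)
        val=cv2.remap(img,q[:,0].reshape(1,-1),q[:,1].reshape(1,-1),cv2.INTER_LINEAR)
        gr=np.abs(np.gradient(cv2.GaussianBlur(val,(0,0),1.5).ravel())); i=gr.argmax()
        if 1<i<len(ss)-2: pts.append(W[i,:2])
    pts=np.array(pts); vx,vy,x,y=cv2.fitLine(pts.astype(np.float32),cv2.DIST_HUBER,0,.01,.01).ravel()
    a=np.degrees(np.arctan2(vy,vx))%180; return a,np.array([x,y]),len(pts)
def unit(a): a=np.radians(a); return np.array([np.cos(a),np.sin(a)])
def report(k,so,sh,sides=range(-65,31,4),zs=(10,5)):
    po=np.array([535.5,197]);ph=84.45;u=unit(ph);v=unit(ph+90)
    for n in("top","scene"):
        p=np.load(f"pics/{n}{k}.npz")['p']
        sat=cv2.GaussianBlur(cv2.cvtColor(p,cv2.COLOR_RGB2HSV)[...,1],(0,0),.7).astype(np.float32)
        red=cv2.GaussianBlur(p[...,0],(0,0),.7).astype(np.float32)
        lat=lambda c:(c-po)@v
        e=[edge(n,sat,po,u,v,s,34,range(-20,21,3)) for s in(-65,65)]
        print(n,"bridge ends lat",[(round(lat(c),1),round(a,1)) for a,c,m in e],"mid %.1f"%(sum(lat(c) for a,c,m in e)/2))
        su=unit(sh);sv=unit(sh+90)
        E=[edge(n,sat,so,su,sv,s,zs[0],sides) for s in(-38,38)]
        print("  sole sides ang",[round(a,2) for a,c,m in E],"width",round(((E[1][1]-E[0][1])@sv),1),"mid wrt so %.1f"%(((E[0][1]-so)@sv+(E[1][1]-so)@sv)/2), "lat press %.1f"%((lat(E[0][1])+lat(E[1][1]))/2))
        b=edge(n,sat,so,sv,su,-75,zs[0],range(-30,31,4)); print("  back ang %.2f s %.1f press x %.1f"%(b[0],(b[1]-so)@su,(b[1]-po)@u))
E
python3 - <<'E'
from h import *
report(4,np.array([522.6,53.6]),85.3)
E
```

```text
top bridge ends lat [(np.float64(-64.9), np.float32(84.4)), (np.float64(65.0), np.float32(84.7))] mid 0.1
  sole sides ang [np.float32(85.03), np.float32(84.87)] width 74.7 mid wrt so -0.6 lat press -2.0
  back ang 175.58 s -73.3 press x -217.3
scene bridge ends lat [(np.float64(-63.5), np.float32(88.8)), (np.float64(66.6), np.float32(84.9))] mid 1.5
  sole sides ang [np.float32(85.22), np.float32(85.21)] width 78.5 mid wrt so -2.2 lat press -3.7
  back ang 175.88 s -73.1 press x -217.0
```

```bash
cat >> h.py <<'E'
def pressw(x,l,z=1.6):
    q=np.array([535.5,197])+x*unit(84.45)+l*unit(174.45); return [q[0],q[1],z]
E
python3 - <<'E'
from h import *
print(rel(pressw(-245,-2.2),1.484), pressw(-245,-2.2))
b=(*pressw(-245,-2.2),1.484)
for x,l,a in((-231,-2.2,1.484),(-180,-0.5,1.477),(-135,.4,np.radians(84.45))): print(rel(pressw(x,l),a,b))
E
```

```text
([11.75, 0.01, 0.99], [0.0, 0.0, -0.0032]) [np.float64(513.9946678653376), np.float64(-47.06425524803474), 1.6]
([1.4, 0.01, 0.0], [0.0, 0.0, 0.0])
([6.5, -0.1, -0.0], [0.0, -0.0, 0.007])
([11.0, -0.15, -0.0], [0.0, -0.0, 0.0101])
```

Call:
play_rows([
  [130,[3,0,0.9],[0,0,0]],
  [130,[7,0,1.0],[0,0,0]],
  [130,[10.5,0,1.0],[0,0,-0.002]],
  [130,[11.7,0,1.0],[0,0,-0.003]],
  [130,[11.7,0,1.0],[0,0,-0.003]],
  [130,[11.7,0,1.0],[0,0,-0.003]],
])

```text
clock: 6.62
eef_pos: [513.9, -45.9, 1.5]
tcp_rot: [-3.141, 0.0, 1.489]
contact_force: [-1.0, -0.1, 0.3]
opening: 0.491
```

```bash
python3 - <<'E'
from h import *
s=readout.sense();print(s["eef_pos"],s["tcp_rot"])
for x,l,a in((-231,-2.2,1.484),(-180,-0.5,1.477),(-145,.4,np.radians(84.45))): print(rel(pressw(x,l),a))
E
```

```text
[513.94418434 -45.89043148   1.5415099 ] [-3.14116119e+00  8.50329099e-05  1.48914633e+00]
([1.28, 0.04, -0.01], [0.0, -0.0, 0.0051])
([6.39, -0.06, -0.01], [0.0, -0.0, 0.0121])
([9.89, -0.09, -0.01], [0.0, -0.0, 0.0152])
```

Call:
play_rows([
  [130,[0.6,0.03,0],[0,0,0.005]],
  [130,[1.2,0.04,0],[0,0,0.005]],
  [130,[2.0,0.02,0],[0,0,0.006]],
  [130,[3.0,0.0,0],[0,0,0.008]],
  [130,[4.0,-0.02,0],[0,0,0.009]],
  [130,[5.0,-0.04,0],[0,0,0.011]],
  [130,[6.0,-0.06,0],[0,0,0.012]],
  [130,[7.0,-0.07,0],[0,0,0.013]],
  [130,[8.0,-0.08,0],[0,0,0.014]],
  [130,[9.0,-0.09,0],[0,0,0.015]],
  [130,[9.6,-0.09,0],[0,0,0.015]],
  [130,[9.9,-0.09,0],[0,0,0.015]],
])

```text
clock: 7.62
eef_pos: [521.7, 52.7, 1.6]
tcp_rot: [3.142, -0.0, 1.472]
contact_force: [-0.2, -0.9, 0.9]
opening: 0.49
```

```bash
python3 - <<'E'
from h import *
s=readout.sense(); print(s["eef_pos"],s["contact_force"],s["tcp_rot"][2])
q=s["eef_pos"][:2]-[535.5,197]; print(q@unit(84.45),q@unit(174.45),np.degrees(s["tcp_rot"][2]))
for n in("scene","top"):
    p,d=grab_frame(n); np.savez(f"pics/{n}5.npz",p=p,d=d)
    c=proj(n,[530,150,5])[0]
    x,y=c.astype(int); cv2.imwrite(f"pics/{n}5.png",cv2.resize(p[y-60:y+60,x-90:x+90,::-1],None,fx=4,fy=4))
E
```

```text
[521.74756774  52.68520045   1.63293022] [-0.18822402 -0.93165226  0.88747647] 1.4717210769230005
-144.96833520526508 -0.2693505986117045 84.3234063281363
```

View pics/scene5.png

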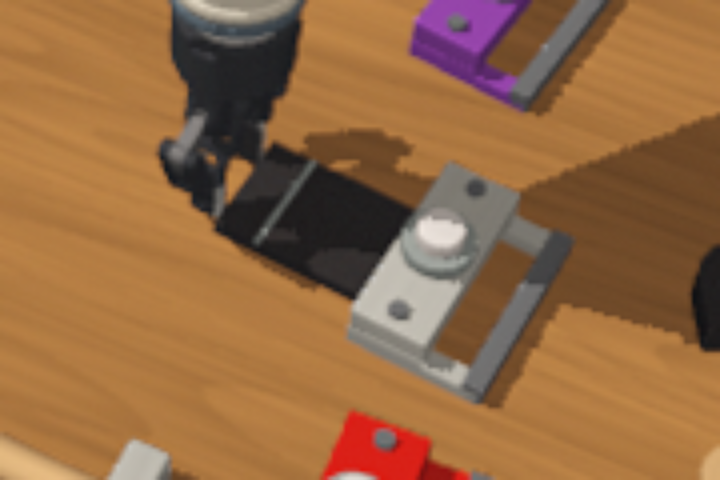

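View pics/top5.png

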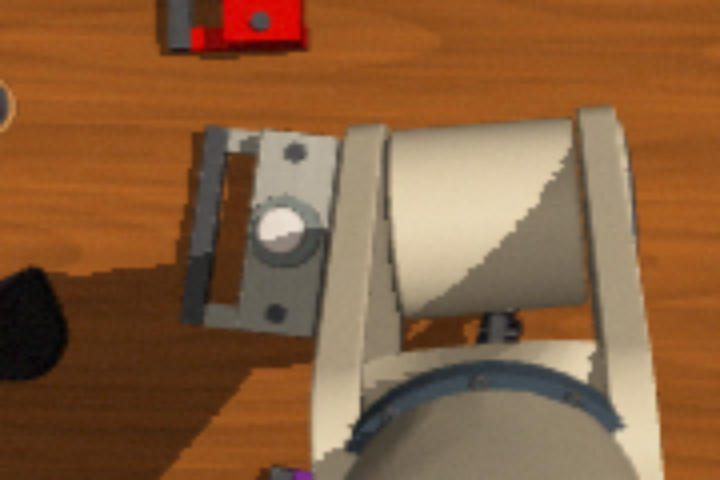

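The toe is under the bridge, and the sole runs along the passage (scene crop, sides entering at about (410,205) and (355,297)). I push on, slowing down near the stop.

Call:
play_rows([
  [130,[0.6,-0.02,0],[0,0,-0.002]],
  [130,[1.2,-0.04,0],[0,0,-0.002]],
  [130,[1.8,-0.05,0],[0,0,-0.002]],
  [130,[2.2,-0.05,0],[0,0,-0.002]],
  [130,[2.5,-0.05,0],[0,0,-0.002]],
  [130,[2.5,-0.05,0],[0,0,-0.002]],
])

```text
clock: 8.22
eef_pos: [523.8, 77.1, 1.6]
tcp_rot: [3.141, -0.0, 1.473]
contact_force: [-0.4, 0.4, -0.9]
opening: 0.491
```

Call:
play_rows([
  [130,[0.1,0,0],[0,0,0]],
  [130,[0.2,0,0],[0,0,0]],
  [130,[0.3,0,0],[0,0,0]],
  [130,[0.3,0,0],[0,0,0]],
])

```text
clock: 8.55
eef_pos: [523.9, 79.5, 1.6]
tcp_rot: [-3.142, -0.0, 1.473]
contact_force: [-0.3, 1.0, 0.5]
opening: 0.489
```

Call:
play_rows([
  [130,[0.1,0,0],[0,0,0]],
  [130,[0.2,0,0],[0,0,0]],
  [130,[0.2,0,0],[0,0,0]],
])

```text
clock: 8.8
eef_pos: [524.2, 81.6, 1.6]
tcp_rot: [3.142, -0.0, 1.473]
contact_force: [0.4, -0.4, 0.4]
opening: 0.493
```

Call:
play_rows([
  [130,[0.1,0,0],[0,0,0]],
  [130,[0.2,0,0],[0,0,0]],
  [130,[0.2,0,0],[0,0,0]],
])

```text
clock: 9.05
eef_pos: [524.4, 83.6, 1.6]
tcp_rot: [3.142, -0.0, 1.473]
contact_force: [0.5, -0.5, -0.7]
opening: 0.491
```

Call:
play_rows([
  [130,[0.1,0,0],[0,0,0]],
  [130,[0.2,0,0],[0,0,0]],
  [130,[0.2,0,0],[0,0,0]],
])

```text
clock: 9.3
eef_pos: [524.6, 85.6, 1.6]
tcp_rot: [3.142, -0.0, 1.473]
contact_force: [0.2, 0.0, 0.6]
opening: 0.492
```

Call:
play_rows([
  [130,[0.05,0,0],[0,0,0]],
  [130,[0.1,0,0],[0,0,0]],
  [130,[0.1,0,0],[0,0,0]],
])

```text
clock: 9.55
eef_pos: [524.5, 85.9, 1.6]
tcp_rot: [-3.141, 0.001, 1.473]
contact_force: [-0.8, -4.7, 1.0]
opening: 0.486
```

Call:
play_rows([
  [130,[0.05,0,0],[0,0,0]],
  [130,[0.1,0,0],[0,0,0]],
  [130,[0.1,0,0],[0,0,0]],
])

```text
clock: 9.8
eef_pos: [524.4, 86.2, 1.6]
tcp_rot: [-3.141, 0.002, 1.474]
contact_force: [-0.5, -12.0, 1.6]
opening: 0.488
```

Firm contact with the stop (12 N). I back off and check.

Call:
play_rows([
  [130,[-0.5,0,0],[0,0,0]],
  [130,[-2,0,0],[0,0,0]],
  [130,[-5,0,-3],[0,0,0]],
  [130,[-8,0,-7],[0,0,0]],
  [130,[-12,0,-9],[0,0,0]],
  [130,[-15,0,-11],[0,0,0]],
  [130,[-16,0,-11],[0,0,0]],
])

```text
clock: 10.38
eef_pos: [510.7, -75.1, 115.4]
tcp_rot: [3.136, 0.001, 1.472]
contact_force: [0.9, 0.8, 0.6]
opening: 0.486
```

```bash
python3 - <<'E'
from h import *
s=readout.sense(); print(s["eef_pos"],s["contact_force"],s["tcp_rot"][2])
for n in("scene","top"):
    p,d=grab_frame(n); np.savez(f"pics/{n}6.npz",p=p,d=d)
    c=proj(n,[530,150,5])[0]
    x,y=c.astype(int); cv2.imwrite(f"pics/{n}6.png",cv2.resize(p[y-60:y+60,x-90:x+90,::-1],None,fx=4,fy=4,interpolation=cv2.INTER_CUBIC))
report(6,np.array(pressw(-25,0)[:2]),84.45,range(-65,-10,3))
E
```

```text
[510.72426521 -75.06895304 115.39129915] [0.87944738 0.77978915 0.555318  ] 1.4718106954009165
top bridge ends lat [(np.float64(-64.9), np.float32(84.4)), (np.float64(64.8), np.float32(85.7))] mid -0.1
  sole sides ang [np.float32(85.43), np.float32(83.85)] width 74.7 mid wrt so -0.2 lat press -0.2
  back ang 175.42 s -74.0 press x -99.0
scene bridge ends lat [(np.float64(-64.0), np.float32(87.1)), (np.float64(66.2), np.float32(84.0))] mid 1.1
  sole sides ang [np.float32(84.14), np.float32(84.36)] width 78.9 mid wrt so -1.9 lat press -1.9
  back ang 174.58 s -73.4 press x -98.4
```

View pics/scene6.png

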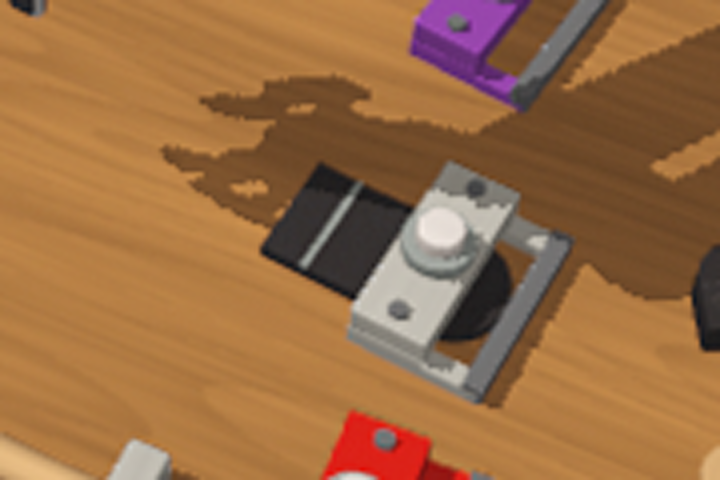

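View pics/top6.png

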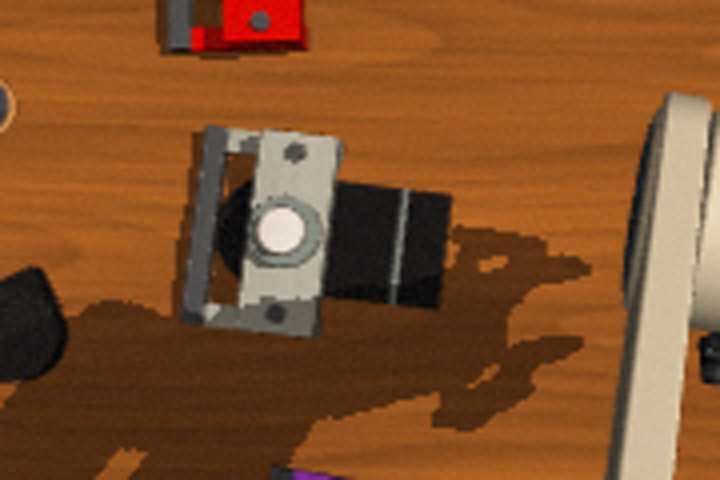

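The sole is in. In the top crop its toe meets the stop at about (218,230), and the back edge is square at (445,250). Next I shut the gripper and go over the plunger.

```bash
python3 - <<'E'
from h import *
print(rel([535.4,197,90],1.474))
E
```

```text
([27.22, -0.2, 2.32], [0.0, 0.0, -0.0044])
```

Call:
play_rows([
  [255,[0,0,0],[0,0,0]],
  [255,[0,0,0],[0,0,0]],
  [255,[0,0,0],[0,0,0]],
  [255,[0,0,0],[0,0,0]],
])

```text
clock: 10.82
eef_pos: [508.7, -70.7, 110.9]
tcp_rot: [-3.14, -0.0, 1.474]
contact_force: [-0.9, 0.5, -0.2]
opening: 0.006
```

```bash
python3 - <<'E'
from h import *
s=readout.sense(); print(s["eef_pos"],s["tcp_rot"],s["opening"])
print(rel([535.4,197,90],1.474))
E
```

```text
[508.72826151 -70.69034634 110.87197501] [-3.14016243e+00 -2.27354554e-04  1.47419584e+00] 0.005735477198021841
([26.9, 0.07, 2.09], [-0.0, -0.0, 0.0002])
```

Call:
play_rows([
  [255,[3,0,0],[0,0,0]],
  [255,[7,0.02,0],[0,0,0]],
  [255,[11,0.03,0],[0,0,0]],
  [255,[15,0.04,0.5],[0,0,0]],
  [255,[19,0.05,1],[0,0,0]],
  [255,[22.5,0.06,1.5],[0,0,0]],
  [255,[25,0.07,2],[0,0,0]],
  [255,[26.5,0.07,2.1],[0,0,0]],
  [255,[26.9,0.07,2.1],[0,0,0]],
  [255,[26.9,0.07,2.1],[0,0,0]],
  [255,[26.9,0.07,2.1],[0,0,0]],
])

```text
clock: 11.73
eef_pos: [535.8, 195.1, 90.6]
tcp_rot: [-3.141, 0.001, 1.473]
contact_force: [-0.2, -1.4, 0.0]
opening: 0.002
```

```bash
python3 - <<'E'
from h import *
s=readout.sense(); print(s["eef_pos"],s["tcp_rot"],s["contact_force"])
p,d=grab_frame("scene"); c=proj("scene",[535,197,60])[0]; print(c)
x,y=c.astype(int); cv2.imwrite(f"pics/scene7.png",cv2.resize(p[y-50:y+50,x-70:x+70,::-1],None,fx=5,fy=5,interpolation=cv2.INTER_CUBIC))
print(rel([535.4,197,66],1.474))
E
```

```text
[535.78590454 195.05939052  90.5708072 ] [-3.14108738e+00  6.10860809e-04  1.47308890e+00] [-0.18520719 -1.35474861  0.04450194]
[346.64913735 243.95346005]
([0.23, -0.07, 2.47], [-0.0, 0.0, -0.0019])
```

View pics/scene7.png

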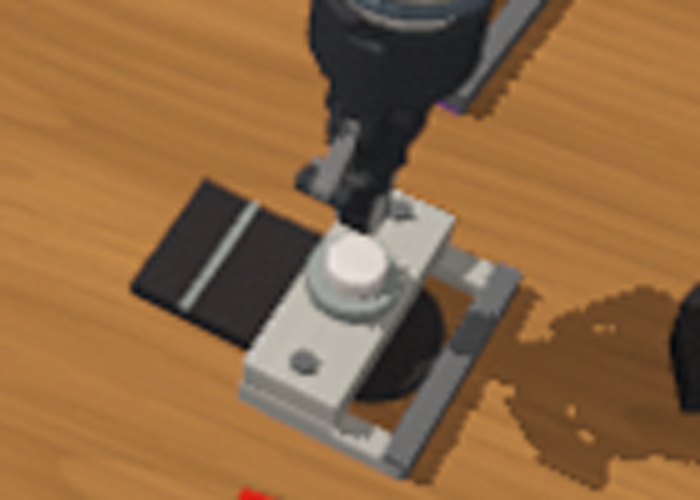

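The shut fingers hang over the cap (cap at (357,262) in the crop). I descend with force checks.

Call:
play_rows([
  [255,[0.1,-0.02,0.8],[0,0,0]],
  [255,[0.1,-0.02,1.7],[0,0,0]],
  [255,[0.1,-0.02,2.4],[0,0,0]],
  [255,[0.1,-0.02,2.4],[0,0,0]],
  [255,[0.1,-0.02,2.4],[0,0,0]],
])

```text
clock: 12.2
eef_pos: [535.4, 196.3, 65.8]
tcp_rot: [-3.14, 0.001, 1.472]
contact_force: [-0.1, 0.1, 0.5]
opening: 0.002
```

Call:
play_rows([
  [255,[0,0,0.3],[0,0,0]],
  [255,[0,0,0.6],[0,0,0]],
  [255,[0,0,0.6],[0,0,0]],
])

```text
clock: 12.45
eef_pos: [535.8, 196.8, 60.2]
tcp_rot: [-3.141, 0.0, 1.473]
contact_force: [0.1, -0.0, 0.6]
opening: -0.001
```

Call:
play_rows([
  [255,[0,0,0.2],[0,0,0]],
  [255,[0,0,0.4],[0,0,0]],
  [255,[0,0,0.4],[0,0,0]],
])

```text
clock: 12.7
eef_pos: [536.2, 197.0, 56.6]
tcp_rot: [3.141, -0.0, 1.473]
contact_force: [-0.5, -0.3, 1.6]
opening: -0.002
```

Call:
play_rows([
  [255,[0,0,0.15],[0,0,0]],
  [255,[0,0,0.3],[0,0,0]],
  [255,[0,0,0.3],[0,0,0]],
])

```text
clock: 12.95
eef_pos: [536.2, 197.0, 53.6]
tcp_rot: [3.141, -0.0, 1.473]
contact_force: [1.1, 0.1, 2.3]
opening: 0.001
```

Call:
play_rows([
  [255,[0,0,0.15],[0,0,0]],
  [255,[0,0,0.3],[0,0,0]],
  [255,[0,0,0.3],[0,0,0]],
])

```text
clock: 13.2
eef_pos: [536.2, 197.0, 50.6]
tcp_rot: [3.141, -0.0, 1.473]
contact_force: [0.2, 0.7, 5.1]
opening: 0.001
```

Call:
play_rows([
  [255,[0,0,0.05],[0,0,0]],
  [255,[0,0,0.1],[0,0,0]],
  [255,[0,0,0.1],[0,0,0]],
])

```text
clock: 13.45
eef_pos: [536.2, 197.0, 50.0]
tcp_rot: [3.141, -0.0, 1.473]
contact_force: [-0.7, 0.4, 6.9]
opening: 0.002
```

Continue to a clear bottom stop.

Call:
play_rows([
  [255,[0,0,0.05],[0,0,0]],
  [255,[0,0,0.1],[0,0,0]],
  [255,[0,0,0.1],[0,0,0]],
  [255,[0,0,0.1],[0,0,0]],
])

```text
clock: 13.78
eef_pos: [536.3, 197.0, 49.8]
tcp_rot: [3.141, -0.0, 1.473]
contact_force: [-3.9, 0.1, 17.0]
opening: -0.003
```

The plunger bottomed out: TCP at z 49.8 with 17 N, which is a full 8 mm. I let go straight up, then retreat.

Call:
play_rows([
  [255,[0,0,-0.3],[0,0,0]],
  [255,[0,0,-0.8],[0,0,0]],
  [255,[0,0,-1.5],[0,0,0]],
  [255,[0,0,-3],[0,0,0]],
  [255,[0,0,-6],[0,0,0]],
  [255,[0,0,-9],[0,0,0]],
  [255,[-4,0,-11],[0,0,0]],
  [255,[-8,0,-12],[0,0,0]],
  [255,[-12,0,-12],[0,0,0]],
  [255,[-16,0,-12],[0,0,0]],
  [255,[-20,0,-12],[0,0,0]],
  [255,[-24,0,-12],[0,0,0]],
])

```text
clock: 14.78
eef_pos: [511.5, -43.7, 168.9]
tcp_rot: [-3.141, 0.0, 1.473]
contact_force: [0.7, -0.1, 0.8]
opening: -0.0
```

Call:
play_rows([
  [255,[-3,0,0],[0,0,0]],
  [255,[-6,0,0],[0,0,0]],
  [255,[-6,0,0],[0,0,0]],
  [255,[-6,0,0],[0,0,0]],
])

```text
clock: 15.12
eef_pos: [506.0, -103.0, 168.6]
tcp_rot: [-3.141, -0.0, 1.47]
contact_force: [-0.7, 0.1, 0.8]
opening: -0.0
```

```bash
python3 - <<'E'
from h import *
s=readout.sense(); print(s["eef_pos"],s["contact_force"])
for n in("scene","top"):
    p,d=grab_frame(n); np.savez(f"pics/{n}8.npz",p=p,d=d)
    c=proj(n,[530,150,5])[0]
    x,y=c.astype(int); cv2.imwrite(f"pics/{n}8.png",cv2.resize(p[y-60:y+60,x-90:x+90,::-1],None,fx=4,fy=4,interpolation=cv2.INTER_CUBIC))
    # cap height from depth
    f,cx,cy,T=K(n); c=proj(n,[535.4,197,58])[0].astype(int); dd=np.median(d[c[1]-2:c[1]+3,c[0]-2:c[0]+3])
    print(n,"cap z",(T@[(c[0]-cx)/f*dd,(c[1]-cy)/f*dd,dd,1])[2])
    c=proj(n,pressw(-80,0,10))[0].astype(int); dd=np.median(d[c[1]-2:c[1]+3,c[0]-2:c[0]+3])
    print(n,"sole top z",(T@[(c[0]-cx)/f*dd,(c[1]-cy)/f*dd,dd,1])[2])
report(8,np.array(pressw(-25,0)[:2]),84.45,range(-65,-10,3))
E
```

```text
[ 505.96425107 -103.01840067  168.5753976 ] [-0.73470551  0.0993843   0.75310311]
scene cap z 57.51707912242364
scene sole top z 9.403085924781976
top cap z 59.03122927283971
top sole top z 11.714876008814826
top bridge ends lat [(np.float64(-64.9), np.float32(84.4)), (np.float64(64.8), np.float32(85.7))] mid -0.1
  sole sides ang [np.float32(83.99), np.float32(83.8)] width 75.0 mid wrt so -0.1 lat press -0.1
  back ang 174.50 s -74.0 press x -99.0
scene bridge ends lat [(np.float64(-64.5), np.float32(87.8)), (np.float64(66.2), np.float32(84.0))] mid 0.9
  sole sides ang [np.float32(84.23), np.float32(85.96)] width 79.5 mid wrt so -1.7 lat press -1.7
  back ang 174.62 s -73.5 press x -98.5
```

View pics/top8.png

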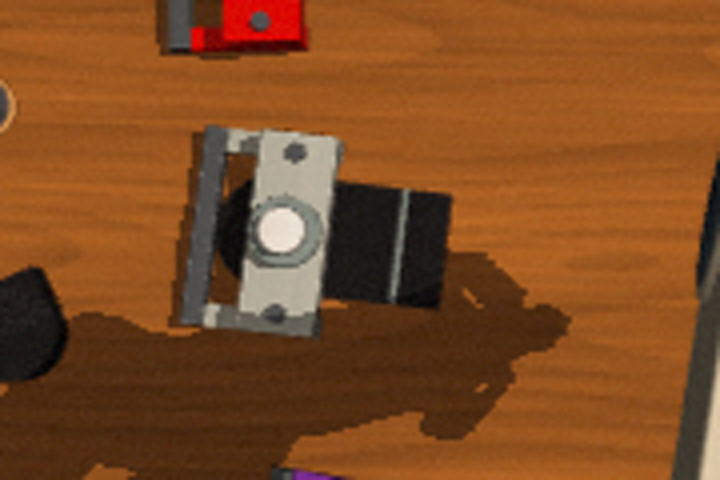

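View pics/scene8.png

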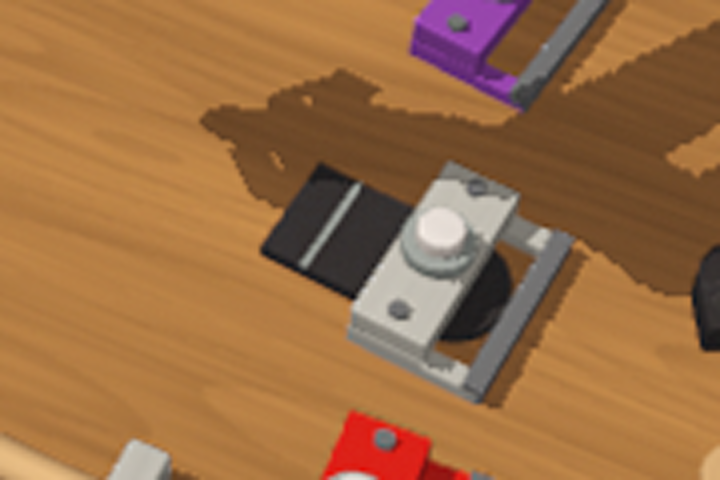

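The sole is straight and central with its toe at the stop (top crop (218,232)), the cap is back up at about 58 mm, and the arm is clear. I hand in.

```bash
python3 -c "
from rig import r
print(r.sign_off())"
```

```text
the job is handed in; nothing more can be done
None
```

I pushed the sole flat along the bench with two fingertips on its back edge, under the grey press's bridge, until its round end met the back stop with about 12 N. I then pressed the plunger down with the shut fingers until it bottomed out and withdrew straight up. The job was handed in at about 15 s.

**Sole position:** In the last pictures the sole's centre line is about 0 mm off the press's middle in the top view. The scene view says about -1.7 mm, but it reads the sole about 3 mm too wide because it catches the lower edge on the near side. I trusted the top view.

**Straightness:** The back edge is within about 0.1° of square to the feed direction. The side fits scatter by up to about 1.5° because only a short length shows in front of the bridge.

**Toe at the stop:** Besides the contact force, the back edge reads 73.5 to 74 mm out from the bridge, against the 75 mm expected.

**Plunger:** At the bottom the tool tip was 49.8 mm above the bench at 17 N, which matches the full 8 mm of travel. The cap then sprang back to 57.5 to 59 mm by depth reading.

I did not measure the tin, hammer, spool or heel again afterwards. The arm never went near them and there were no unexpected forces.

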